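Zero the kitchen scale under its bowl with a flat driver

TASK

The bowl is already standing on the dial kitchen scale, so the pointer is off zero: take the big flat screwdriver out of its wooden block, seat its blade in the slotted brass adjuster on the front lip of the scale, and turn the adjuster with it until the blue zero bar of the dial lies exactly under the red pointer, the bowl still on the pan. Then stand the driver back upright in its hole, fully down on its guard. Work without forcing the blade, keep the fingers off the scale and the bowl, and leave the mug, the tin and the spice jar where they are.

Things in the scene. Friction and masses are not known exactly. Their poses are not given: they have to be found in the camera images.
- scale: Pale green dial kitchen scale, fixed to the counter, 230 (x) x 170 (y) mm; origin under its middle, front at -x, z up. Flat front lip 34 mm high (x -115 to -70), then a face rising at 35.2 degrees with the round 94 mm dial (centre of its turning at x -27.5, y 0, z 64), then a flat top 94 mm high with the pan. The spring pan sinks under the bowl and swings the pointer clockwise.
- adjuster_centre (a point): Middle of the top of the slotted brass adjuster, z up along its axis. Head 29 mm across, top 39 mm above the counter, inside a steel ring 41 mm across whose rim stands 4 mm higher. One straight slot across it through the axis: 5 mm wide, 5 mm deep. The slot's direction differs each time and is not reported: look, or feel for it. Drag about 0.10 N m; it stays where left. It turns clockwise freely.
- zero_mark (a point): Point on the blue zero bar of the white dial plate, 36 mm from the dial's middle. The adjuster turns this plate: each rad of the adjuster clockwise (seen from above) turns it 0.2 rad clockwise (seen from the front). 50 divisions round the dial, 20 g each. At the start the bar is 0.3 to 1.3 rad anticlockwise of the pointer, so the adjuster needs about 1.5 to 6.5 rad clockwise.
- pointer_tip (a point): Tip of the red pointer, 36 mm from the dial's middle; moved only by the load on the pan, not by the adjuster. On zero it coincides with zero_mark.
- pan_centre (a point): Middle of the top of the round steel pan, 110 mm across, behind the dial; about 114 mm above the counter when empty, about 102 mm under the bowl.
- bowl: White bowl with small red flowers, 115 mm across, 59 mm high, about 0.15 to 0.2 kg, standing on the pan; origin at the middle of its underside.
- driver: Flat screwdriver, 141 mm long, 0.13 kg, upright in the block; origin at the middle of the blade's edge, z up along the shank. Red hexagonal handle 28 mm across flats from z 60 to 136 mm, black end cap above it; two flats face +y and -y, others every 60 degrees. Black guard disc 33 mm across at z 55 to 60 rests on the block. Blade 14 mm wide (along x) and 2.4 mm thick (y) at the edge.
- driver_tip (a point): Middle of the driver's blade edge (the driver's origin).
- block: Beech driver block, fixed, 75 x 85 mm, 62 mm high; origin under its middle, z up. One big hole and two small empty ones.
- block_hole0 (a point): Middle of the mouth of the big hole, on the block's top face, z up; the round hole is 25 mm wide and goes right through. Home for the driver, guard on the top face, its tip then 55 mm below this point; any turn about the upright will do.
- mug: White mug with red dots, 107 mm high, bystander; origin under it.
- tin: Squat food tin, 75 mm across, 58 mm high, bystander; origin under it.
- spice_jar: Spice jar with red cap, 44 mm across, 105 mm high, bystander; origin under it.
There are look-alikes about, which are no part of the job. Leave any pink or turquoise look-alike of the driver alone.

How it is judged (in metres and radians):
On the way, in this order (a step that is already met when the one before it is completed fails the run):
1. the driver's blade is down in the slot of the adjuster (z of driver_tip in the frame of adjuster_centre below -0.0025 m and horizontal distance between driver_tip and adjuster_centre below 0.006 m and angle between driver's own z axis and vertical below 0.25 rad), for 0.2 s.
2. the pointer is brought to zero with the blade still in the slot (all of step 1 and distance between pointer_tip and zero_mark below 0.002 m), for 0.2 s.
At the end, for the whole second after the job is handed in: With the bowl still centred on the pan (within 20 mm) the pointer tip is within 2 mm (under half a division) of the zero mark, and the driver stands still and upright in the big hole of its block, down on its guard (tip at least 48 mm below the block's top), let go (distance between pointer_tip and zero_mark below 0.002 m and horizontal distance between driver_tip and block_hole0 below 0.009 m and z of driver_tip in the frame of block_hole0 below -0.048 m and angle between driver's own z axis and vertical below 0.12 rad and linear speed of driver below 0.02 m/s and horizontal distance between bowl and pan_centre below 0.02 m and z of bowl in the frame of pan_centre below 0.005 m); the robot touches nothing.
It fails at once if the driver is forced against the scale with over 70 N (contact force between driver and scale above 70 N).
It fails at once if the fingers touch the scale or the bowl (contact force between the fingers and scale above 2 N or contact force between the fingers and bowl above 2 N).
It fails at once if the bowl is pushed across the pan (horizontal distance between bowl and pan_centre above 0.02 m).
It fails at once if the mug, the tin or the spice jar is pushed over 3 cm (distance of any of mug, tin, spice_jar from where it was at the start of the episode above 0.03 m).
It also fails if it takes over 72 s, if anything falls off the work surface, if the arm or the gripper's body presses on something with over 40 N, if the wrist force passes 120 N, or if a joint passes its speed limit or range.

ROBOT

A 6-joint arm with a two-finger parallel gripper is mounted at the origin on a cart in front of the work surface, level with it; the furniture and walls round the work are solid. World frame = base frame: x ahead of the robot, y to its left, z up, the work surface at z = 0. Lengths are in m, angles in degrees, forces in N, time in s.
With the tool pointing down it reaches from about 0.25 to 0.775 m from the base axis. Payload 4 kg.
Tool frame: the origin (TCP) lies midway between the tips of the shut fingers; the grasp point (between the pads) lies 19 mm behind it; z points along the fingers, y is the line along which they close (so a half turn about z gives the same grasp; the last joint's range is limited). The gripper opens to 94 mm and grips with 3 to 60 N. Pads are 16 mm wide; open, the fingers measure 119 mm over their backs; the gripper's body (75 mm by 177 mm) begins 78 mm behind the grasp point.
Start: joints at [67.546, 4.996, 78.535, -0, 96.463, -5.907], TCP at [0.157, 0.527, 0.206] pointing down, gripper open.
Joint ranges: [-177.83, 177.83], [-43.37, 116.18], [15.69, 146.23], [-61.86, 241.86], [9.47, 152.12], [-147.06, 147.06]. Speed limits (degrees/s): [159.86, 159.86, 180, 180, 180, 180].

INTERFACE

Orientations are given as [roll, pitch, yaw] about the fixed x, y, z axes, in that order (R = Rz(yaw) Ry(pitch) Rx(roll)).
In Python, from workcell import readout, viewer, robot gives the robot as it stands.
- The arm moves only by the shell command python3 -m jog 'ROWS'. ROWS is a JSON object whose one key "steps" holds a list of rows, each a list of 7 numbers: the closure, from 0 (fully open) to 1 (shut), then the shift along the world's x, y, z in cm, then the turn, a rotation vector about the world's x, y, z in degrees. A call has 1 to 10 rows; each row is the pose to reach, as a shift and turn from the pose commanded when the call began; what a row does not reach only later rows make up. A row lasts 1/12 s, in which the tool goes at most 41.7 mm and 7.16 degrees, less where a joint would pass 70% of its speed; a pose out of reach is approached as far as the arm can. A call with a gripper value outside its range is refused whole. The fingers move at their own pace and stop on an object; the grip force is fixed at half the most. Time passes only in rows, so rows that repeat a pose let the fingers close. It gives the time, the measured TCP pose, the force, the opening and the grip force at its end, in the units of the state.
- readout.get_state(): the state, without advancing time (a new reading comes with each control period).
- viewer.grab_frame(name): name is "scene" or "top" or "wrist"; returns the picture (420x560x3 uint8, blue, green, red); there is no depth.
- viewer.calibration(name): a dict with "camera_matrix" (3x3 intrinsics, pixels), "camera_from_world" (4x4, takes a point from world to camera coordinates). Camera axes: x right, y down, z forward; pixel columns grow to the right and rows downward; lengths in m; the calibration is good to about 2 mm. A picture is of the moment at which its call begins: read the wrist's pose just before it. calibration takes no time and is no camera call; for the wrist camera it gives the pose at the moment of the call.
- robot.finish_job(): hands the job in; it is judged then, once.
The state is a dict: "time_s": time; "joints": joint angles; "qvel": joint speeds; "tau": joint torques, N m; "ee_pos": TCP position; "ee_rot": TCP orientation; "wrist_force": force on the tool from outside, world axes, zero at the start; "torque": the same for the moment, N m; "gripper_width": opening from 0.0 (shut) to 1.0 (fully open); "finger_force": force on a finger pad.
Only numpy, scipy, OpenCV 4.12 (cv2) and the standard library are available. Lean on these libraries where they do the work, as an engineer would, in place of code of your own. Each camera call takes 0.05 s, during which the arm holds its last target. There are 200 camera calls.

## Working session

There is one attempt and no reset: what is moved stays moved. The work goes in short steps, Python scripts to look and compute and a shell command to move; the robot and the scene stay as the last step left them, time stands still between calls to the robot, and variables do not carry over. Pictures are saved under pics/ and viewed, at most 14 in all, crops included, and the job is handed in when it is done.

```bash
mkdir -p pics; ls
python3 - <<'E'
from workcell import readout, viewer
import cv2,numpy as np
print(readout.get_state())
for n in("scene","top"):
    im=viewer.grab_frame(n); cv2.imwrite(f"pics/{n}0.png",im)
    c=viewer.calibration(n); print(n,np.round(c["camera_matrix"],1).tolist(),np.round(c["camera_from_world"],3).tolist())
E
```

```text
pics
{'time_s': 0.0, 'joints': array([ 6.75452942e+01,  5.03841784e+00,  7.86237700e+01,  7.63737215e-04,
        9.64611599e+01, -5.90664592e+00]), 'qvel': array([ 0.01121053,  0.0246802 ,  0.01823287, -0.05195102, -0.14388503,
       -0.0816076 ]), 'tau': array([-1.30951554e-03, -3.40188503e+01, -3.02420104e+01,  7.16160913e-02,
        3.30342539e-02, -1.66884456e-04]), 'ee_pos': array([0.15643946, 0.5267223 , 0.20431938]), 'ee_rot': array([-1.79877385e+02, -1.34484821e-02,  1.63452011e+02]), 'wrist_force': array([ 1.0355733 ,  0.27757515, -0.41800734]), 'torque': array([ 0.00954507, -0.02179656, -0.01705697]), 'finger_force': 0.0, 'gripper_width': 0.9988061426247603}
scene [[423.4, 0.0, 281.9], [0.0, 423.4, 216.3], [0.0, 0.0, 1.0]] [[0.666, -0.746, 0.001, -0.409], [-0.499, -0.446, -0.743, 0.292], [0.555, 0.494, -0.669, 0.778], [0.0, 0.0, 0.0, 1.0]]
top [[491.7, 0.0, 280.0], [0.0, 491.7, 206.5], [0.0, 0.0, 1.0]] [[-0.007, -1.0, 0.002, -0.111], [-0.978, 0.007, -0.207, 0.516], [0.207, -0.004, -0.978, 0.878], [0.0, 0.0, 0.0, 1.0]]
```

View pics/scene0.png

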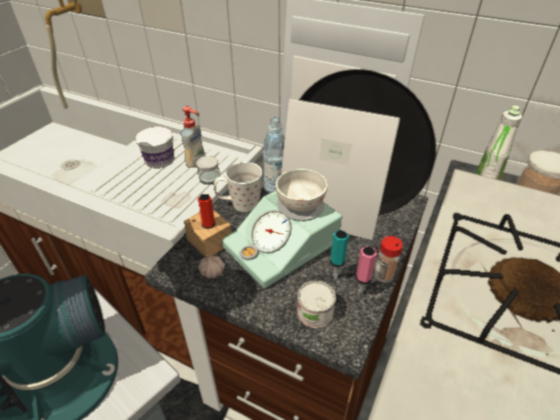

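View pics/top0.png

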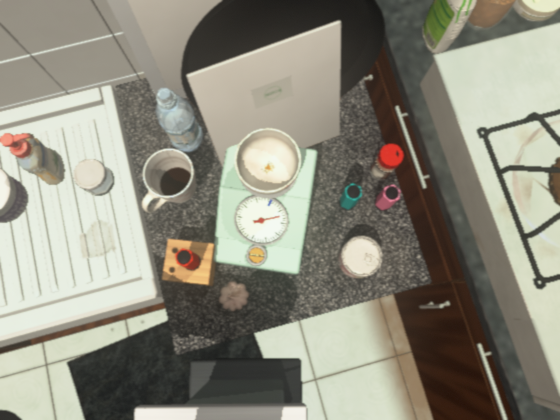

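The two views show the block with the red driver at top (187,258), adjuster (257,254), dial (262,219), bowl (268,160), mug (168,180), tin (361,257) and jar (389,157). I'll measure these next.

```bash
cat > h.py <<'E'
from workcell import readout, viewer
import cv2,numpy as np
def cal(n):
    c=viewer.calibration(n); return np.array(c["camera_matrix"]),np.array(c["camera_from_world"])
def ray(c,uv):
    K,T=c; R,t=T[:3,:3],T[:3,3]
    return -R.T@t, R.T@np.linalg.inv(K)@np.array([uv[0],uv[1],1.])
def plane(c,uv,z):
    o,d=ray(c,uv); return o+d*(z-o[2])/d[2]
def tri(c1,u1,c2,u2):
    (o1,d1),(o2,d2)=ray(c1,u1),ray(c2,u2)
    s=np.linalg.lstsq(np.c_[d1,-d2],o2-o1,rcond=None)[0]
    a,b=o1+s[0]*d1,o2+s[1]*d2; return (a+b)/2,np.linalg.norm(a-b)
def proj(c,p):
    K,T=c; q=K@(T[:3,:3]@np.array(p)+T[:3,3]); return q[:2]/q[2]
def crop(im,x0,y0,w,h,k,name):
    cv2.imwrite("pics/"+name,cv2.resize(im[y0:y0+h,x0:x0+w],None,fx=k,fy=k,interpolation=cv2.INTER_CUBIC))
def blobs(mask,amin=20):
    n,l,s,c=cv2.connectedComponentsWithStats(mask.astype(np.uint8))
    return [(s[i][:5].tolist(),c[i].round(1).tolist()) for i in range(1,n) if s[i][4]>=amin]
E
python3 - <<'E'
from h import *
T=cal("top")
print(proj(T,[0,0,0]))
for nm,uv,z in [("adj",(257,254),.039),("cap",(186,257),.148),("bowl",(268,160),.16),("mug",(170,170),.107),("tin",(361,257),.058),("jar",(389,157),.105),("teal",(352,190),.1)]: print(nm,plane(T,uv,z).round(3))
im=cv2.imread("pics/top0.png"); h=cv2.cvtColor(im,cv2.COLOR_BGR2HSV)
print("brass",blobs((abs(h[...,0].astype(int)-19)<6)&(h[...,1]>110)&(h[...,2]>120),40))
g=(abs(h[...,0].astype(int)-75)<15)&(h[...,1]>25)&(h[...,2]>120)
print("green",blobs(g,300))
m=im[140:310,150:330]
cv2.imwrite("pics/top0c.png",cv2.resize(m,None,fx=3.3,fy=3.3,interpolation=cv2.INTER_CUBIC))
E
```

```text
[217.91707996 495.53191288]
adj [ 0.427 -0.07   0.039]
cap [0.411 0.043 0.148]
bowl [ 0.575 -0.094  0.16 ]
mug [0.573 0.085 0.107]
tin [ 0.418 -0.264  0.058]
jar [ 0.596 -0.315  0.105]
teal [ 0.536 -0.245  0.1  ]
brass [([163, 239, 51, 46, 1469], [188.9, 262.5]), ([249, 248, 14, 15, 141], [255.9, 254.7])]
green []
```

View pics/top0c.png

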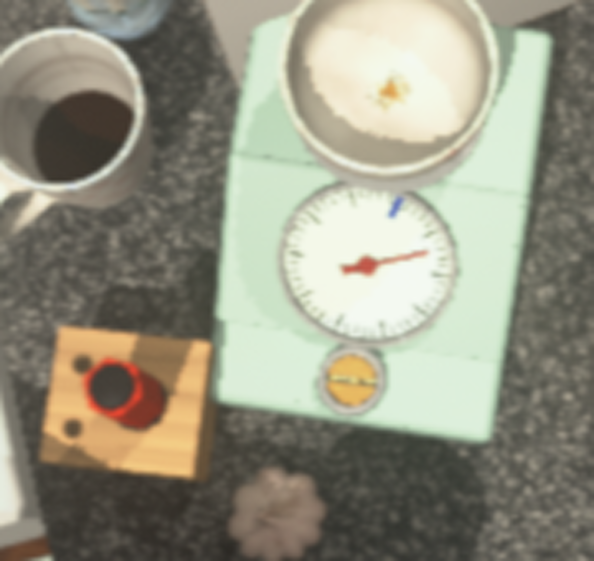

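The crop shows the driver's cap at about top (185,257), and the slot roughly along world y. The pointer is about 0.9 rad clockwise of the blue bar. Next I'll raise the arm and look with the wrist camera.

```bash
python3 -m jog '{"steps":[[0,2,-4,2,0,0,0],[0,4,-8,5,0,0,0],[0,6,-11.5,8,0,0,0],[0,8,-15,10,0,0,0],[0,10,-18.5,10,0,0,0],[0,12,-22,10,0,0,0],[0,14,-25.5,10,0,0,0],[0,16,-29,10,0,0,0],[0,18,-32.5,10,0,0,0],[0,20,-36,10,0,0,0]]}'; python3 -m jog '{"steps":[[0,1,-3.5,0,0,0,0],[0,2,-7,0,0,0,0],[0,3,-10.5,0,0,0,0],[0,4,-14,0,0,0,0],[0,5,-17,0,0,0,0],[0,5,-17,0,0,0,0],[0,5,-17,0,0,0,0]]}'
python3 - <<'E'
from h import *
s=readout.get_state();print(s["ee_pos"],s["ee_rot"],s["joints"])
im=viewer.grab_frame("wrist");cv2.imwrite("pics/w1.png",im)
T=cal("wrist");print(np.linalg.inv(T[1]).round(3).tolist(),T[0].round(1).tolist())
print(proj(T,[.427,-.07,.039]),proj(T,[.411,.043,.148]))
E
```

```text
time_s: 0.93
ee_pos: [0.3469, 0.1828, 0.3053]
ee_rot: [180.0, 0.0, 163.5]
wrist_force: [0.1, 0.5, -0.4]
gripper_width: 1.003
finger_force: 0.0
time_s: 1.52
ee_pos: [0.3966, 0.0135, 0.3047]
ee_rot: [180.0, -0.1, 163.2]
wrist_force: [-0.5, 0.6, 0.3]
gripper_width: 0.998
finger_force: 0.0
[0.39663108 0.01354196 0.30469629] [ 1.79992732e+02 -1.15280664e-01  1.63233483e+02] [-6.26908206e+00 -1.44232664e+01  8.53805349e+01  2.97996890e-02
  1.09154756e+02 -7.94928076e+01]
[[0.287, 0.923, 0.257, 0.322], [0.958, -0.276, -0.077, 0.037], [-0.0, 0.268, -0.963, 0.484], [0.0, 0.0, 0.0, 1.0]] [[367.2, 0.0, 282.8], [0.0, 367.2, 207.7], [0.0, 0.0, 1.0]]
[225.39127607 213.36839069] [315.77158102 197.5375046 ]
```

View pics/w1.png

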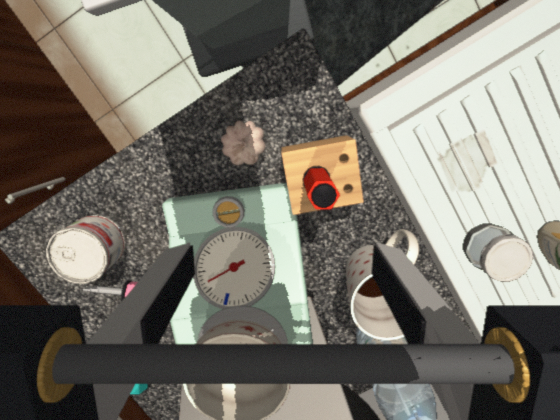

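The wrist view shows the adjuster at (229,210), the driver's cap at (323,194) and the dial at (235,267). A zoomed crop comes next, along with mask measurements.

Run:
```python
from h import *
im=cv2.imread("pics/w1.png"); W=cal("wrist"); T=cal("top"); S=cal("scene")
crop(im,205,130,160,90,5,"w1c.png")
def red(im):
    h=cv2.cvtColor(im,cv2.COLOR_BGR2HSV); H=h[...,0].astype(int)
    return ((H<8)|(H>172))&(h[...,1]>150)&(h[...,2]>70), h
def brass(im):
    h=cv2.cvtColor(im,cv2.COLOR_BGR2HSV); H=h[...,0].astype(int); return (abs(H-19)<7)&(h[...,1]>90)&(h[...,2]>90)
for n,c,f,roi in (("w",W,"w1",(205,190,250,235)),("t",T,"top0",(243,240,272,270)),("s",S,"scene0",(235,240,262,265))):
    im=cv2.imread(f"pics/{f}.png"); m=brass(im); k=np.zeros_like(m); x0,y0,x1,y1=roi; k[y0:y1,x0:x1]=1
    b=(m&k).astype(np.uint8)
    pts=cv2.findNonZero(b); (cx,cy),r=cv2.minEnclosingCircle(cv2.convexHull(pts)); e=cv2.fitEllipse(cv2.convexHull(pts))
    print(n,"adj",e, plane(c,e[0],.039).round(4))
    m,_=red(im); print([b for b in blobs(m,60)])
```

```text
w adj ((227.9160919189453, 212.1817169189453), (21.40224266052246, 23.180559158325195), 125.56181335449219) [ 0.4264 -0.0664  0.039 ]
[([304, 168, 36, 42, 655], [318.2, 184.7]), ([229, 261, 15, 10, 75], [235.1, 265.7])]
t adj ((256.0, 254.75540161132812), (14.804631233215332, 14.898636817932129), 0.0) [ 0.4259 -0.0685  0.039 ]
[([378, 143, 27, 26, 541], [390.9, 155.5]), ([176, 249, 23, 20, 203], [189.1, 259.9])]
s adj ((248.38990783691406, 251.4281005859375), (8.616194725036621, 11.953375816345215), 83.50402069091797) [ 0.4264 -0.0656  0.039 ]
[([199, 197, 16, 31, 343], [206.6, 212.4]), ([380, 236, 22, 21, 379], [390.9, 246.1])]
```

View pics/w1c.png

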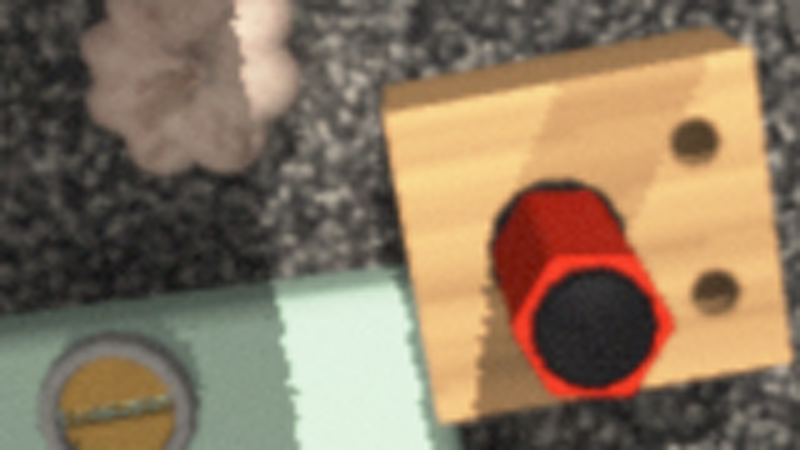

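The crop shows the hexagon's flats parallel to the image's horizontal and the slot rising about 7° to the right. I'll compute the exact angles and centre.

Run:
```python
from h import *
def dirs(P,ths): return np.array([np.ptp(P@np.array([np.cos(t),np.sin(t)])) for t in ths])
for f,n,roi in (("w1","wrist",(300,170,350,215)),("top0","top",(170,244,205,275))):
    im=cv2.imread(f"pics/{f}.png"); c=cal(n); x0,y0,x1,y1=roi
    k=8; u=cv2.resize(im[y0:y1,x0:x1],None,fx=k,fy=k,interpolation=cv2.INTER_CUBIC)
    h=cv2.cvtColor(u,cv2.COLOR_BGR2HSV)
    m=((h[...,0]<8)|(h[...,0]>172))&(h[...,1]>150)&(h[...,2]>(195 if n=="wrist" else 175))
    cs,_=cv2.findContours(m.astype(np.uint8),cv2.RETR_EXTERNAL,cv2.CHAIN_APPROX_NONE)
    q=cv2.convexHull(max(cs,key=cv2.contourArea))[:,0]
    P=np.array([plane(c,((a+.5)/k-.5+x0,(b+.5)/k-.5+y0),.143) for a,b in q])[:,:2]
    th=np.radians(np.arange(0,180,1)); d=dirs(P,th); s=d[:60]+d[60:120]+d[120:]; t=s.argmin()
    cen=[]; 
    for a in (t,t+60,t+120):
        v=np.array([np.cos(np.radians(a)),np.sin(np.radians(a))]); p=P@v; cen.append((v,(p.max()+p.min())/2))
    A=np.array([v for v,_ in cen]); ctr=np.linalg.lstsq(A,np.array([z for _,z in cen]),rcond=None)[0]
    print(n,"flat normal yaw mod60",t,"widths mm",(d[[t,t+60,t+120]]*1000).round(1),"ctr",ctr.round(4))
im=cv2.imread("pics/w1.png"); c=cal("wrist")
x0,y0,x1,y1=213,197,244,227;k=8
u=cv2.resize(im[y0:y1,x0:x1],None,fx=k,fy=k,interpolation=cv2.INTER_CUBIC);h=cv2.cvtColor(u,cv2.COLOR_BGR2HSV)
yy,xx=np.mgrid[:u.shape[0],:u.shape[1]]
X=(xx+.5)/k-.5+x0;Y=(yy+.5)/k-.5+y0
r=np.hypot(X-227.9,Y-212.2)
b=(h[...,1]<135)&(r<9.)
p=np.c_[X[b],Y[b]];mu=p.mean(0);w,V=np.linalg.eigh(np.cov((p-mu).T));print(w,mu)
a=plane(c,mu-8*V[:,1],.039);e=plane(c,mu+8*V[:,1],.039);print("slot yaw",np.degrees(np.arctan2(*(e-a)[[1,0]]))%180, plane(c,mu,.039))
```

```text
wrist flat normal yaw mod60 44 widths mm [27.8 27.7 28. ] ctr [0.4117 0.0507]
top flat normal yaw mod60 37 widths mm [28.7 28.1 27.3] ctr [0.411  0.0477]
[ 1.14105279 25.44611226] [228.06965926 211.60255558]
slot yaw 84.37680571628005 [ 0.4257716  -0.06600157  0.039     ]
```

```bash
python3 -m jog '{"steps":[[0,0.5,1.2,-3,0,0,-7],[0,1,2.4,-6,0,0,-14],[0,1.5,3.7,-9,0,0,-21],[0,1.5,3.7,-12,0,0,-28],[0,1.5,3.7,-14,0,0,-29.2],[0,1.5,3.7,-16,0,0,-29.2],[0,1.5,3.7,-18,0,0,-29.2],[0,1.5,3.7,-20,0,0,-29.2],[0,1.5,3.7,-20.7,0,0,-29.2],[0,1.5,3.7,-20.7,0,0,-29.2]]}'
python3 -m jog '{"steps":[[0.4,0,0,0,0,0,0],[0.7,0,0,0,0,0,0],[1,0,0,0,0,0,0],[1,0,0,0,0,0,0],[1,0,0,0,0,0,0],[1,0,0,0,0,0,0],[1,0,0,0,0,0,0],[1,0,0,0,0,0,0]]}'
```

```text
time_s: 2.4
ee_pos: [0.4097, 0.053, 0.0965]
ee_rot: [-179.8, -0.2, 134.4]
wrist_force: [-0.7, 0.1, 0.1]
gripper_width: 1.0
finger_force: 0.0
time_s: 3.07
ee_pos: [0.4117, 0.0516, 0.0986]
ee_rot: [180.0, 0.0, 134.2]
wrist_force: [-0.8, -0.7, -0.4]
gripper_width: 0.468
finger_force: 0.0
```

```bash
python3 -m jog '{"steps":[[1,0,0,0,0,0,0],[1,0,0,0,0,0,0],[1,0,0,0,0,0,0],[1,0,0,0,0,0,0],[1,0,0,0,0,0,0]]}'
```

```text
time_s: 3.48
ee_pos: [0.4116, 0.0515, 0.0984]
ee_rot: [-180.0, 0.0, 134.2]
wrist_force: [-0.4, -0.0, 0.4]
gripper_width: 0.294
finger_force: 30.0
```

```bash
python3 -m jog '{"steps":[[1,0,0,2,0,0,0],[1,0,0,4.5,0,0,0],[1,0,0,7,0,0,0],[1,0,0,9.5,0,0,0],[1,0,0,12,0,0,0],[1,0,0,12,0,0,0],[1,0,0,12,0,0,0]]}'
python3 - <<'E'
from h import *
s=readout.get_state();print(s["ee_pos"],s["gripper_width"])
S=cal("scene");T=cal("top");x,y=s["ee_pos"][:2]
im=viewer.grab_frame("scene");cv2.imwrite("pics/s2.png",im)
im2=viewer.grab_frame("top");cv2.imwrite("pics/t2.png",im2)
u,v=proj(S,[x,y,.15]).astype(int);print(u,v,proj(S,[x,y,.127]),proj(T,[x,y,.127]))
a=im[v-50:v+60,u-55:u+55]
u,v=proj(T,[x,y,.13]).astype(int)
b=im2[v-55:v+55,u-55:u+55]
cv2.imwrite("pics/b2.png",cv2.resize(np.hstack([a,b]),None,fx=3.6,fy=3.6,interpolation=cv2.INTER_CUBIC))
E
```

```text
time_s: 4.07
ee_pos: [0.4124, 0.0517, 0.2194]
ee_rot: [179.9, 0.1, 134.3]
wrist_force: [-0.7, -0.1, -1.4]
gripper_width: 0.296
finger_force: 30.0
[0.41244451 0.05174583 0.21937055] 0.295686822582087
203 194 [204.83146825 202.24305779] [183.16138029 257.41253352]
```

View pics/b2.png

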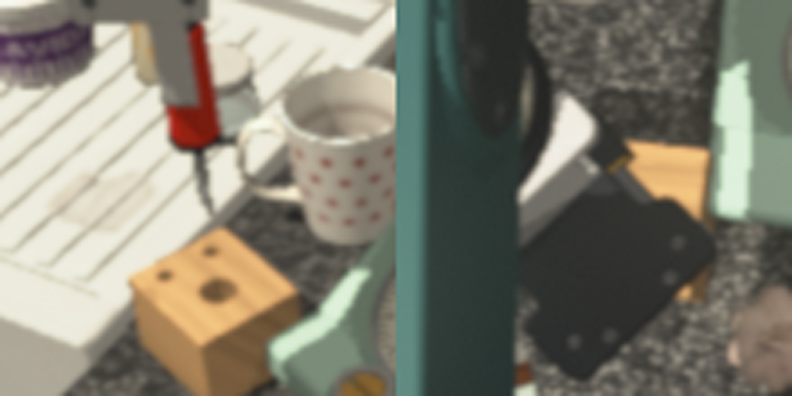

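In the left crop the driver hangs with its blade seen about half-width, tip at scene (208,204), so the blade lies at +60° or -60° from the tool's yaw. I'll turn it and look again above the adjuster.

```bash
python3 -m jog '{"steps":[[1,0.2,-1.5,0,0,0,7],[1,0.4,-3,0,0,0,14],[1,0.6,-4.5,0,0,0,21],[1,0.8,-6,0,0,0,28],[1,1,-7.5,0,0,0,35],[1,1.2,-9,0,0,0,42],[1,1.3,-10.5,0,0,0,49],[1,1.4,-11.8,0,0,0,56],[1,1.4,-11.8,0,0,0,58],[1,1.4,-11.8,0,0,0,58]]}'
python3 -m jog '{"steps":[[1,0,0,0,0,0,0],[1,0,0,0,0,0,0]]}'
python3 - <<'E'
from h import *
s=readout.get_state();print(s["ee_pos"],s["joints"].round(1))
S=cal("scene");x,y=s["ee_pos"][:2]
im=viewer.grab_frame("scene");cv2.imwrite("pics/s3.png",im)
u,v=proj(S,[x,y,.127]).astype(int);print(u,v,proj(S,[x,y,.127]),proj(S,[x,y,.19]))
a=im[v-60:v+80,u-80:u+100]
cv2.imwrite("pics/b3.png",cv2.resize(a,None,fx=4.2,fy=4.2,interpolation=cv2.INTER_CUBIC))
E
```

```text
time_s: 5.0
ee_pos: [0.4246, -0.0666, 0.2159]
ee_rot: [179.9, -0.2, -167.8]
wrist_force: [0.2, 0.6, -1.1]
gripper_width: 0.294
finger_force: 30.0
time_s: 5.17
ee_pos: [0.4251, -0.0659, 0.2172]
ee_rot: [179.9, -0.1, -167.8]
wrist_force: [-0.6, -0.2, -1.8]
gripper_width: 0.299
finger_force: 30.0
[ 0.42513392 -0.06592195  0.21721698] [ -16.4  -10.5   92.1    0.    98.6 -118.6]
245 223 [245.91506123 223.24434117] [244.15999534 200.38333954]
```

View pics/b3.png

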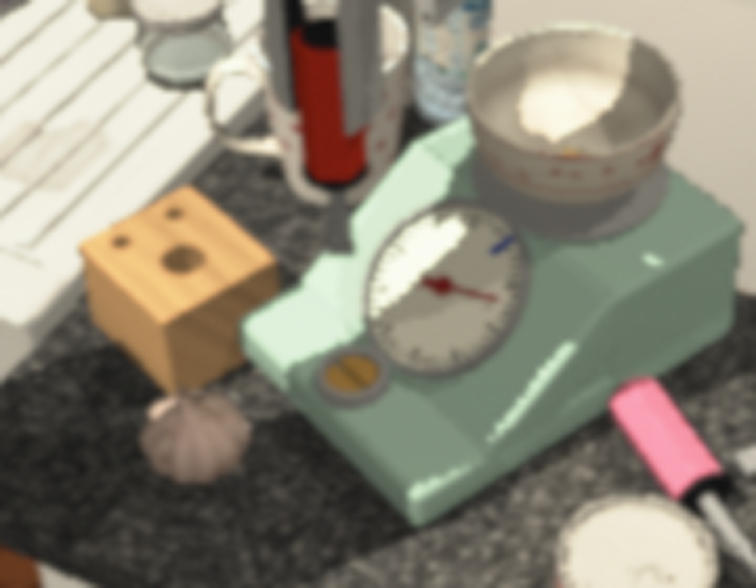

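The crop shows the blade at full width (scene (245,222)), so the blade lies at tool yaw -60° and the seating yaw is about slot+60. I'll refine the slot direction and dial angle from this unobstructed picture.

```bash
cat > m.py <<'E'
from h import *
# scale frame: yaw from mean of adjuster->dial? use lip edge; dial circle ellipse to get plane points
def slot(im,c,ctr,z=.039,k=8):
    # sample polar around ctr in world: darkness/saturation along diameters
    h=cv2.cvtColor(cv2.GaussianBlur(im,(0,0),.5),cv2.COLOR_BGR2HSV).astype(np.float32)
    best=[]
    for a in range(0,180,2):
        v=[]
        for r in np.linspace(-.011,.011,23):
            p=proj(c,[ctr[0]+r*np.cos(np.radians(a)),ctr[1]+r*np.sin(np.radians(a)),z])
            v.append(cv2.getRectSubPix(h[...,1],(1,1),(float(p[0]),float(p[1])))[0,0])
        best.append(np.mean(v))
    b=np.array(best); return b
def ell(im,roi):
    h=cv2.cvtColor(im,cv2.COLOR_BGR2HSV); H=h[...,0].astype(int); x0,y0,x1,y1=roi
    b=np.zeros(H.shape,np.uint8); b[y0:y1,x0:x1]=((abs(H-19)<8)&(h[...,1]>90)&(h[...,2]>60))[y0:y1,x0:x1]
    return cv2.fitEllipse(cv2.convexHull(cv2.findNonZero(b)))
E
python3 - <<'E'
from m import *
for f,n,roi in(("w1","",(205,190,250,235)),("top0","top",(243,240,272,270)),("s3","scene",(236,240,262,265)),("scene0","scene",(236,240,262,265))):
    if n=="": 
        # rebuild wrist calibration of w1
        M=np.array([[0.287,0.923,0.257,0.322],[0.958,-0.276,-0.077,0.037],[0,0.268,-0.963,0.484],[0,0,0,1]]);c=(np.array([[367.2,0,282.8],[0,367.2,207.7],[0,0,1]]),np.linalg.inv(M))
    else: c=cal(n)
    im=cv2.imread(f"pics/{f}.png"); e=ell(im,roi); p=plane(c,e[0],.039); b=slot(im,c,p)
    sm=np.convolve(np.r_[b[-5:],b,b[:5]],np.ones(5)/5,"same")[5:-5]
    print(f,p.round(4),"min sat at",2*sm.argmin(),"max",2*sm.argmax(),sm[::6].round(0))
im=cv2.imread("pics/s3.png");S=cal("scene");h=cv2.cvtColor(im,cv2.COLOR_BGR2HSV);H=h[...,0].astype(int)
bl=(abs(H-118)<14)&(h[...,1]>100);rd=((H<8)|(H>172))&(h[...,1]>120)
print([b for b in blobs(bl,3) if 250<b[1][0]<300 and 200<b[1][1]<260],[b for b in blobs(rd,5) if 240<b[1][0]<300 and 205<b[1][1]<260])
E
```

```text
w1 [ 0.4264 -0.0669  0.039 ] min sat at 84 max 172 [140. 139. 137. 133. 127. 117.  97.  81.  96. 118. 131. 137. 139. 140.
 140.]
top0 [ 0.4259 -0.0685  0.039 ] min sat at 82 max 174 [134. 134. 133. 131. 127. 121. 110. 105. 113. 124. 129. 131. 133. 134.
 134.]
s3 [ 0.4261 -0.0659  0.039 ] min sat at 88 max 144 [157. 155. 154. 154. 154. 152. 149. 147. 147. 151. 155. 157. 158. 158.
 157.]
scene0 [ 0.4264 -0.0656  0.039 ] min sat at 88 max 156 [154. 152. 152. 152. 151. 150. 147. 145. 145. 148. 151. 153. 154. 155.
 154.]
[] [([267, 229, 6, 4, 13], [269.5, 230.6])]
```

```bash
python3 -m jog '{"steps":[[1,0.1,-0.1,0,0,0,-7],[1,0.1,-0.1,-1,0,0,-14],[1,0.1,-0.1,-2.5,0,0,-21],[1,0.1,-0.1,-4,0,0,-28],[1,0.1,-0.1,-5.5,0,0,-35],[1,0.1,-0.1,-6.5,0,0,-42],[1,0.1,-0.1,-7.2,0,0,-49],[1,0.1,-0.1,-7.6,0,0,-49],[1,0.1,-0.1,-7.6,0,0,-49],[1,0.1,-0.1,-7.6,0,0,-49]]}'
python3 - <<'E'
from h import *
s=readout.get_state();print(s["ee_pos"],s["joints"].round(1))
S=cal("scene");x,y=s["ee_pos"][:2]
im=viewer.grab_frame("scene");cv2.imwrite("pics/s4.png",im)
u,v=proj(S,[.4263,-.0667,.04]).astype(int);print(u,v,proj(S,[x,y,s["ee_pos"][2]-.0915]))
a=im[v-60:v+30,u-50:u+70]
cv2.imwrite("pics/b4.png",cv2.resize(a,None,fx=6,fy=6,interpolation=cv2.INTER_CUBIC))
E
```

```text
time_s: 6.05
ee_pos: [0.4267, -0.0671, 0.1426]
ee_rot: [180.0, 0.0, 143.4]
wrist_force: [-0.2, 0.3, -0.3]
gripper_width: 0.295
finger_force: 30.0
[ 0.42673087 -0.0671361   0.1425789 ] [-16.5  -9.1  99.3   0.   89.8 -69.9]
248 251 [248.7127917  247.96455577]
```

View pics/b4.png

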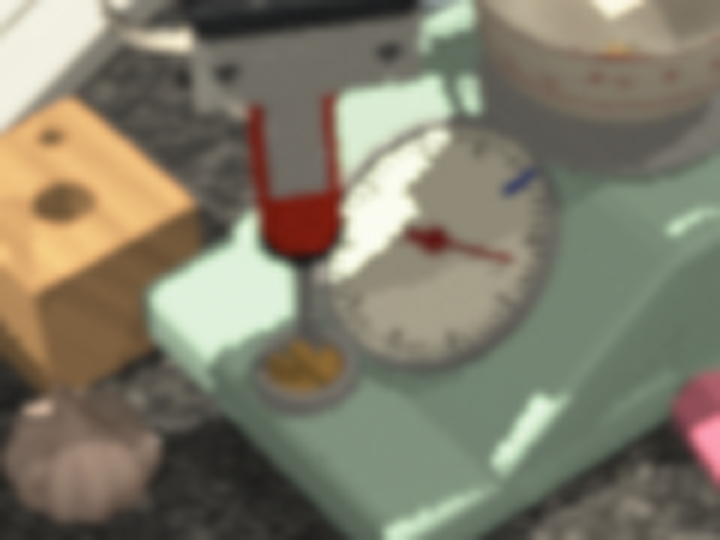

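The crop shows the blade over the brass head at crop (312,340), inside the ring and in line with the slot. I'll lower it gently.

```bash
python3 -m jog '{"steps":[[1,0,0,-0.4,0,0,0],[1,0,0,-0.8,0,0,0],[1,0,0,-1.1,0,0,0],[1,0,0,-1.25,0,0,0],[1,0,0,-1.25,0,0,0],[1,0,0,-1.25,0,0,0]]}'
```

```text
time_s: 6.6
ee_pos: [0.4266, -0.0674, 0.1303]
ee_rot: [180.0, 0.0, 143.3]
wrist_force: [-0.9, 0.1, 1.5]
gripper_width: 0.297
finger_force: 30.0
```

```bash
python3 -m jog '{"steps":[[1,0,0,-0.1,0,0,0],[1,0,0,-0.2,0,0,0],[1,0,0,-0.2,0,0,0]]}';python3 -m jog '{"steps":[[1,0,0,-0.1,0,0,0],[1,0,0,-0.2,0,0,0],[1,0,0,-0.2,0,0,0]]}'
```

```text
time_s: 6.85
ee_pos: [0.4268, -0.0674, 0.13]
ee_rot: [180.0, 0.1, 143.3]
wrist_force: [-3.4, 1.1, 8.9]
gripper_width: 0.296
finger_force: 30.0
time_s: 7.1
ee_pos: [0.4274, -0.0677, 0.1297]
ee_rot: [180.0, 0.2, 143.3]
wrist_force: [-5.3, 0.7, 15.2]
gripper_width: 0.298
finger_force: 30.0
```

```bash
for i in 1; do python3 -m jog '{"steps":[[1,0,0,0.1,0,0,0],[1,-0.1,0,0.1,0,0,0],[1,-0.2,0,0.1,0,0,0],[1,-0.2,0,0.1,0,0,0]]}'; python3 -m jog '{"steps":[[1,-0.05,0,0,0,0,0],[1,-0.1,0,0,0,0,0],[1,-0.1,0,0,0,0,0]]}'; done
```

```text
time_s: 7.43
ee_pos: [0.4267, -0.0676, 0.1299]
ee_rot: [179.8, 0.3, 143.3]
wrist_force: [-0.9, 0.8, 8.9]
gripper_width: 0.294
finger_force: 30.0
time_s: 7.68
ee_pos: [0.4264, -0.0676, 0.1299]
ee_rot: [179.8, 0.4, 143.3]
wrist_force: [-0.0, 0.4, 8.4]
gripper_width: 0.297
finger_force: 30.0
```

```bash
python3 -m jog '{"steps":[[1,0,0,0.3,0,0,0],[1,0,0,0.5,0,0,0],[1,0,0,0.5,0,0,0]]}'
```

```text
time_s: 7.93
ee_pos: [0.4236, -0.0674, 0.1318]
ee_rot: [-180.0, -0.0, 143.3]
wrist_force: [-0.1, -0.5, -0.7]
gripper_width: 0.298
finger_force: 30.0
```

```bash
python3 -m jog '{"steps":[[1,0,0,-0.1,0,0,0],[1,0,0,-0.2,0,0,0],[1,0,0,-0.2,0,0,0]]}';python3 -m jog '{"steps":[[1,0,0,-0.1,0,0,0],[1,0,0,-0.2,0,0,0],[1,0,0,-0.2,0,0,0]]}';python3 -m jog '{"steps":[[1,0.1,0,-0.05,0,0,0],[1,0.2,0,-0.1,0,0,0],[1,0.2,0,-0.1,0,0,0]]}'
```

```text
time_s: 8.18
ee_pos: [0.4236, -0.0673, 0.1292]
ee_rot: [-180.0, -0.0, 143.3]
wrist_force: [0.6, -0.2, -2.1]
gripper_width: 0.297
finger_force: 30.0
time_s: 8.43
ee_pos: [0.4236, -0.0673, 0.1276]
ee_rot: [-180.0, -0.0, 143.3]
wrist_force: [0.7, -0.4, -1.7]
gripper_width: 0.295
finger_force: 30.0
time_s: 8.68
ee_pos: [0.4256, -0.0673, 0.1268]
ee_rot: [-180.0, -0.0, 143.3]
wrist_force: [-0.7, 0.4, -1.3]
gripper_width: 0.297
finger_force: 30.0
```

The blade is in the slot: the height dropped with no force, and there is about 2 mm of free play in x. I'll centre it and work out the needed angle from the clear pictures taken earlier.

```bash
cat > d.py <<'E'
from h import *
A=np.array([.4255,-.0667,.039])
CW1=(np.array([[367.2,0,282.8],[0,367.2,207.7],[0,0,1]]),np.linalg.inv(np.array([[0.287,0.923,0.257,0.322],[0.958,-0.276,-0.077,0.037],[0,0.268,-0.963,0.484],[0,0,0,1]])))
def dial(im,c,psi,ctr,dbg=False):
    """angles (deg, clockwise from up-slope seen from front) of bar and pointer"""
    t=np.radians(35.2);ex=np.array([np.cos(psi),np.sin(psi),0]);right=np.array([np.sin(psi),-np.cos(psi),0])
    up=np.cos(t)*ex+np.array([0,0,np.sin(t)]); 
    # rectify dial plane: 0.25 mm/px, 104 mm square
    k=.00025;N=416
    g=[(-.052,-.052),(.052,-.052),(.052,.052),(-.052,.052)]
    src=np.float32([proj(c,ctr+a*right+b*up) for a,b in g]); dst=np.float32([(( a/k)+N/2,N/2-b/k) for a,b in g])
    r=cv2.warpPerspective(im,cv2.getPerspectiveTransform(src,dst),(N,N),flags=cv2.INTER_CUBIC)
    h=cv2.cvtColor(r,cv2.COLOR_BGR2HSV);H=h[...,0].astype(int)
    yy,xx=np.mgrid[:N,:N];X=(xx-N/2)*k;Y=(N/2-yy)*k;R=np.hypot(X,Y)
    bl=(abs(H-117)<18)&(h[...,1]>75)&(R>.02)&(R<.046)
    rd=((H<10)|(H>168))&(h[...,1]>75)&(R<.044)
    out=[]
    for m,lo in((bl,.02),(rd,.02)):
        n,l,s,ce=cv2.connectedComponentsWithStats(m.astype(np.uint8))
        if n<2: out.append(None);continue
        i=1+s[1:,4].argmax(); q=(l==i)&(R>lo); x,y=X[q].mean(),Y[q].mean(); out.append((round(float(np.degrees(np.arctan2(x,y))),1),round(float(np.hypot(x,y)*1000),1),int(q.sum())))
    return out,r
E
python3 - <<'E'
from d import *
import math
# dial centre: ellipse hub from red pointer hub + white face; fit face ellipse
for f,c,roi in (("w1",CW1,(192,222,278,312)),("top0",cal("top"),(228,188,296,250)),("scene0",cal("scene"),(245,205,300,262)),("s3",cal("scene"),(245,205,300,262))):
    im=cv2.imread(f"pics/{f}.png");x0,y0,x1,y1=roi
    h=cv2.cvtColor(im,cv2.COLOR_BGR2HSV);m=np.zeros(im.shape[:2],np.uint8)
    m[y0:y1,x0:x1]=(h[y0:y1,x0:x1,1]<48)&(h[y0:y1,x0:x1,2]>120)
    H=h[...,0].astype(int);rd=((H<10)|(H>168))&(h[...,1]>90);k=np.zeros_like(rd);k[y0:y1,x0:x1]=1
    cs,_=cv2.findContours(m,cv2.RETR_EXTERNAL,cv2.CHAIN_APPROX_NONE);e=cv2.fitEllipse(cv2.convexHull(max(cs,key=cv2.contourArea)))
    p=plane(c,e[0],.064);v=p-A;print(f,e,p.round(4),"psi",round(math.degrees(math.atan2(v[1],v[0])),1),np.linalg.norm(v[:2]).round(4))
    for psi in(-3,-7,-11):
        o,r=dial(im,c,math.radians(psi),p); print(psi,o)
    cv2.imwrite(f"pics/rect_{f}.png",r)
E
python3 -m jog '{"steps":[[1,-0.08,0,-0.05,0,0,0],[1,-0.08,0,-0.05,0,0,0],[1,-0.08,0,-0.05,0,0,0]]}'
```

```text
w1 ((244.4165496826172, 261.6889343261719), (76.51669311523438, 103.22186279296875), 55.911346435546875) [ 0.4869 -0.0623  0.064 ] psi 4.1 0.0615
-3 [(37.9, 44.4, 205), (75.6, 31.4, 1248)]
-7 [(34.3, 44.3, 203), (71.6, 31.5, 1218)]
-11 [(30.7, 44.3, 202), (67.7, 31.6, 1203)]
time_s: 8.93
ee_pos: [0.4248, -0.0673, 0.1264]
ee_rot: [180.0, -0.0, 143.3]
wrist_force: [0.2, -0.4, -0.6]
gripper_width: 0.302
finger_force: 30.0Traceback (most recent call last):
  File "<stdin>", line 9, in <module>
cv2.error: OpenCV(4.12.0) /io/opencv/modules/imgproc/src/shapedescr.cpp:361: error: (-201:Incorrect size of input array) There should be at least 5 points to fit the ellipse in function 'fitEllipseNoDirect'
```

Run:
```python
from d import *
import math
T=cal("top");S=cal("scene")
a=plane(T,(150+218/3.3,140+403/3.3),.034);b=plane(T,(150+490/3.3,140+440/3.3),.034);v=b-a
psi=math.atan2(v[0],-v[1]);print("psi",math.degrees(psi),np.linalg.norm(v))
for f,c,uv in (("w1",CW1,(234.5,267.5)),("top0",T,(261.5,219.8)),("s3",S,(165+446/4.2,163+287/4.2)),("scene0",S,(165+446/4.2,163+287/4.2))):
    p=plane(c,uv,.064);w=p-A
    print(f,p.round(4),math.degrees(math.atan2(w[1],w[0])),np.linalg.norm(w[:2]))
    im=cv2.imread(f"pics/{f}.png");o,r=dial(im,c,psi,p);print(o);cv2.imwrite(f"pics/rect_{f}.png",r)
cv2.imwrite("pics/rect.png",cv2.resize(np.hstack([cv2.imread(f"pics/rect_{f}.png") for f in("w1","top0","s3")]),(798,266)))
```

```text
psi -8.104409171319304 0.15727720342948792
w1 [ 0.4908 -0.0765  0.064 ] -8.571308353516526 0.06598970927971132
[(19.8, 38.7, 800), (71.4, 28.2, 824)]
top0 [ 0.4884 -0.0797  0.064 ] -11.722942385427146 0.06422247554557095
[(16.6, 38.9, 398), (nan, nan, 0)]
s3 [ 0.4898 -0.0775  0.064 ] -9.554289229989303 0.06521577943021184
[(15.0, 37.2, 66), (65.7, 20.3, 15)]
scene0 [ 0.4898 -0.0775  0.064 ] -9.554289229989303 0.06521577943021184
[(15.1, 38.1, 184), (nan, nan, 0)]d.py:21: RuntimeWarning: Mean of empty slice.
  i=1+s[1:,4].argmax(); q=(l==i)&(R>lo); x,y=X[q].mean(),Y[q].mean(); out.append((round(float(np.degrees(np.arctan2(x,y))),1),round(float(np.hypot(x,y)*1000),1),int(q.sum())))
  ret = ret.dtype.type(ret / rcount)
```

View pics/rect.png

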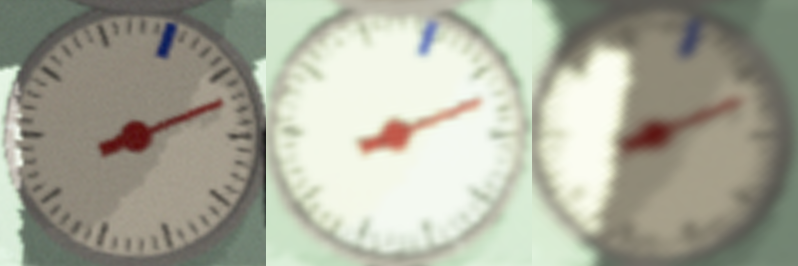

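The rectified dials show the hub at (135,135), the pointer tip at (220,102) and the bar at (166,41). The gap is therefore about 50.5°, which means about 252° of adjuster, clockwise. First leg now.

```bash
python3 -m jog '{"steps":[[1,0,0,0,0,0,-5],[1,0,0,0,0,0,-10],[1,0,0,0,0,0,-15],[1,0,0,0,0,0,-20],[1,0,0,0,0,0,-25],[1,0,0,0,0,0,-30],[1,0,0,0,0,0,-35],[1,0,0,0,0,0,-40]]}'; python3 -m jog '{"steps":[[1,0,0,0,0,0,-5],[1,0,0,0,0,0,-10],[1,0,0,0,0,0,-15],[1,0,0,0,0,0,-20],[1,0,0,0,0,0,-20]]}'
```

```text
time_s: 9.6
ee_pos: [0.425, -0.0672, 0.1265]
ee_rot: [180.0, -0.0, 103.0]
wrist_force: [0.4, 0.2, -1.0]
gripper_width: 0.298
finger_force: 30.0
time_s: 10.02
ee_pos: [0.4251, -0.0671, 0.1265]
ee_rot: [180.0, -0.0, 83.2]
wrist_force: [-0.1, -0.4, -2.8]
gripper_width: 0.298
finger_force: 30.0
```

```bash
python3 -m jog '{"steps":[[1,0,0,0,0,0,-6],[1,0,0,0,0,0,-12],[1,0,0,0,0,0,-18],[1,0,0,0,0,0,-24],[1,0,0,0,0,0,-30],[1,0,0,0,0,0,-36],[1,0,0,0,0,0,-42],[1,0,0,0,0,0,-48],[1,0,0,0,0,0,-54],[1,0,0,0,0,0,-60]]}'
cat >> d.py <<'E'
import math,warnings
PSI=math.radians(-8.1)
def look(n,tag,ctr=None):
    im=viewer.grab_frame(n);c=cal(n);cv2.imwrite(f"pics/{tag}.png",im)
    o,r=dial(im,c,PSI,np.array(ctr if ctr is not None else [.4898,-.0775,.064]));cv2.imwrite(f"pics/rect_{tag}.png",r);return o
E
python3 - <<'E'
from d import *
s=readout.get_state();print(s["torque"],look("scene","s5"))
E
```

```text
time_s: 10.85
ee_pos: [0.4255, -0.067, 0.1265]
ee_rot: [-180.0, -0.1, 23.1]
wrist_force: [1.7, 1.4, -2.5]
gripper_width: 0.297
finger_force: 30.0
[ 0.16377406 -0.30484726  0.10507005] [(35.5, 37.9, 178), (nan, nan, 0)]d.py:21: RuntimeWarning: Mean of empty slice.
  i=1+s[1:,4].argmax(); q=(l==i)&(R>lo); x,y=X[q].mean(),Y[q].mean(); out.append((round(float(np.degrees(np.arctan2(x,y))),1),round(float(np.hypot(x,y)*1000),1),int(q.sum())))
  ret = ret.dtype.type(ret / rcount)
```

The bar went from 15° to 35.5°, so it works. Continuing.

```bash
python3 -m jog '{"steps":[[1,0,0,0,0,0,-5],[1,0,0,0,0,0,-10],[1,0,0,0,0,0,-15],[1,0,0,0,0,0,-20],[1,0,0,0,0,0,-25],[1,0,0,0,0,0,-30],[1,0,0,0,0,0,-35],[1,0,0,0,0,0,-40],[1,0,0,0,0,0,-45],[1,0,0,0,0,0,-50]]}'
python3 -m jog '{"steps":[[1,0,0,0,0,0,-5],[1,0,0,0,0,0,-10],[1,0,0,0,0,0,-15],[1,0,0,0,0,0,-20],[1,0,0,0,0,0,-25],[1,0,0,0,0,0,-30],[1,0,0,0,0,0,-30]]}'
python3 - <<'E' 2>/dev/null
from d import *
s=readout.get_state();print(s["torque"],s["joints"].round(1),look("scene","s6"))
E
```

```text
time_s: 11.73
ee_pos: [0.4258, -0.0672, 0.1266]
ee_rot: [-179.9, -0.1, -26.7]
wrist_force: [1.9, 0.9, -3.1]
gripper_width: 0.294
finger_force: 30.0
time_s: 12.32
ee_pos: [0.4258, -0.0675, 0.1266]
ee_rot: [-179.9, -0.1, -56.6]
wrist_force: [2.4, 0.1, -2.9]
gripper_width: 0.296
finger_force: 30.0
[ 0.08855858 -0.73147291  0.09422904] [-16.6  -8.9 101.    0.   87.8 130.1] [(52.7, 36.8, 257), (65.6, 20.2, 7)]
```

```bash
python3 - <<'E' 2>/dev/null
from d import *
S=cal("scene")
for f in("scene0","s3","s5","s6"):
    o,r=dial(cv2.imread(f"pics/{f}.png"),S,PSI,np.array([.4903,-.0736,.064]));print(f,o);cv2.imwrite(f"pics/rect_{f}.png",r)
    h=cv2.cvtColor(r,cv2.COLOR_BGR2HSV);H=h[...,0].astype(int);m=((H<12)|(H>165))&(h[...,1]>60)
    yy,xx=np.nonzero(m);d=np.hypot(xx-208,yy-208);q=d<150;xx,yy=xx[q],yy[q]
    P=np.c_[xx,yy].astype(np.float32);vx,vy,x0,y0=cv2.fitLine(P,cv2.DIST_L2,0,.01,.01).ravel();print("line dir",math.degrees(math.atan2(vx,-vy)),x0,y0,len(xx),xx.max(),yy[xx.argmax()])
E
```

```text
scene0 [(20.7, 39.5, 187), (nan, nan, 0)]
line dir 68.1879656770694 216.2849 206.99492 3152 328 162
s3 [(20.7, 38.5, 65), (69.5, 22.0, 148)]
line dir 68.21343700084111 227.75038 202.13611 4511 337 158
s5 [(40.1, 40.4, 180), (nan, nan, 0)]
line dir 68.3358738781825 227.02635 202.52625 4591 339 160
s6 [(56.0, 40.0, 258), (69.6, 21.6, 122)]
line dir 68.08528030766244 228.55339 201.73367 4532 337 160
```

```bash
python3 -m jog '{"steps":[[1,0,0,0,0,0,4],[1,0,0,0,0,0,9],[1,0,0,0,0,0,9],[1,0,0,0.5,0,0,9],[1,0,0,1,0,0,9],[1,0,0,1.5,0,0,9],[1,0,0,1.8,0,0,9],[1,0,0,1.8,0,0,9]]}'
```

```text
time_s: 13.03
ee_pos: [0.4251, -0.0675, 0.1457]
ee_rot: [-180.0, -0.1, -47.8]
wrist_force: [-0.1, 0.2, -0.7]
gripper_width: 0.297
finger_force: 30.0
```

```bash
for i in 1 ; do python3 -m jog '{"steps":[[1,0,0,0,0,0,7],[1,0,0,0,0,0,14],[1,0,0,0,0,0,21],[1,0,0,0,0,0,28],[1,0,0,0,0,0,35],[1,0,0,0,0,0,42],[1,0,0,0,0,0,49],[1,0,0,0,0,0,56],[1,0,0,0,0,0,63],[1,0,0,0,0,0,70]]}'; python3 -m jog '{"steps":[[1,0,0,0,0,0,7],[1,0,0,0,0,0,14],[1,0,0,0,0,0,21],[1,0,0,0,0,0,28],[1,0,0,0,0,0,35],[1,0,0,0,0,0,42],[1,0,0,0,0,0,49],[1,0,0,0,0,0,56],[1,0,0,0,0,0,63],[1,0,0,0,0,0,70]]}';python3 -m jog '{"steps":[[1,0,0,0,0,0,7],[1,0,0,0,0,0,14],[1,0,0,0,0,0,21],[1,0,0,0,0,0,28],[1,0,0,0,0,0,35],[1,0,0,0,0,0,40],[1,0,0,0,0,0,40],[1,0,0,-0.5,0,0,40],[1,0,0,-1.2,0,0,40],[1,0,0,-1.2,0,0,40]]}'; done
```

```text
time_s: 13.87
ee_pos: [0.4245, -0.0673, 0.1443]
ee_rot: [-180.0, 0.1, 22.6]
wrist_force: [-0.6, 0.6, -0.9]
gripper_width: 0.295
finger_force: 30.0
time_s: 14.7
ee_pos: [0.4245, -0.0673, 0.1443]
ee_rot: [-180.0, -0.0, 92.6]
wrist_force: [-0.4, -0.5, -1.6]
gripper_width: 0.296
finger_force: 30.0
time_s: 15.53
ee_pos: [0.4237, -0.067, 0.1305]
ee_rot: [-179.9, -0.2, 132.2]
wrist_force: [0.1, -0.2, -1.6]
gripper_width: 0.293
finger_force: 30.0
```

```bash
python3 -m jog '{"steps":[[1,0,0,-0.2,0,0,0],[1,0,0,-0.4,0,0,0],[1,0,0,-0.5,0,0,0],[1,0,0,-0.5,0,0,0]]}'
```

```text
time_s: 15.87
ee_pos: [0.4248, -0.0673, 0.1272]
ee_rot: [-180.0, -0.0, 132.2]
wrist_force: [0.3, -0.3, -1.6]
gripper_width: 0.296
finger_force: 30.0
```

```bash
python3 -m jog '{"steps":[[1,0,0,-0.07,0,0,-6],[1,0,0,-0.07,0,0,-12],[1,0,0,-0.07,0,0,-18],[1,0,0,-0.07,0,0,-24],[1,0,0,-0.07,0,0,-30],[1,0,0,-0.07,0,0,-36],[1,0,0,-0.07,0,0,-42],[1,0,0,-0.07,0,0,-48],[1,0,0,-0.07,0,0,-54],[1,0,0,-0.07,0,0,-58]]}'
python3 - <<'E' 2>/dev/null
from d import *
s=readout.get_state();print(s["torque"],look("scene","s7",[.4903,-.0736,.064]))
look("wrist","w7"); look("top","t7")
cv2.imwrite("pics/rect7.png",np.hstack([cv2.resize(cv2.imread(f"pics/rect_{t}.png"),(266,266)) for t in("s7","w7","t7")]))
E
```

```text
time_s: 16.7
ee_pos: [0.4252, -0.067, 0.1272]
ee_rot: [180.0, -0.0, 74.0]
wrist_force: [-0.1, 0.1, -0.7]
gripper_width: 0.291
finger_force: 30.0
[0.12729407 0.09897417 0.07332948] [(65.3, 40.8, 121), (nan, nan, 0)]
```

View pics/rect7.png

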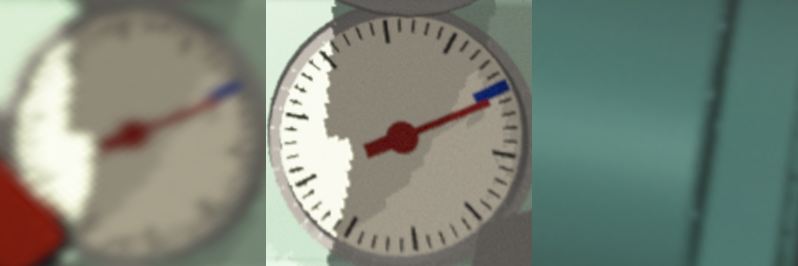

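The wrist dial view (middle) shows the hub at (401,137), the pointer tip at (489,103) and the bar at (491,92). About 5° remain, so roughly 25° of adjuster. Turning 18° more, then measuring numerically.

```bash
python3 -m jog '{"steps":[[1,0,0,0,0,0,-5],[1,0,0,0,0,0,-10],[1,0,0,0,0,0,-15],[1,0,0,0,0,0,-18],[1,0,0,0,0,0,-18]]}'
cat >> d.py <<'E'
def gap(r):
    h=cv2.cvtColor(r,cv2.COLOR_BGR2HSV);H=h[...,0].astype(int)
    rd=((H<10)|(H>168))&(h[...,1]>120);bl=(abs(H-117)<15)&(h[...,1]>110)
    def big(m):
        n,l,s,c=cv2.connectedComponentsWithStats(m.astype(np.uint8));yy,xx=np.nonzero(l==1+s[1:,4].argmax());return np.c_[xx,yy].astype(float)
    P=big(rd);B=big(bl)
    dt=cv2.distanceTransform(rd.astype(np.uint8),cv2.DIST_L2,5);y,x=np.unravel_index(dt.argmax(),dt.shape);hub=np.array([x,y])
    d=np.linalg.norm(P-hub,axis=1);F=P[d>d.max()*.6];T=P[d>d.max()-8].mean(0)
    a=lambda v:math.degrees(math.atan2(v[0],-v[1]))
    return dict(hub=hub.tolist(),needle=round(a(F.mean(0)-hub),2),tipR=round(d.max()*.25,1),bar=round(a(B.mean(0)-hub),2),barR=round(np.linalg.norm(B.mean(0)-hub)*.25,1),barn=len(B))
E
python3 - <<'E' 2>/dev/null
from d import *
print(readout.get_state()["torque"])
look("wrist","w8");print(look("scene","s8",[.4903,-.0736,.064]))
for t in("w7","w8"):print(gap(cv2.imread(f"pics/rect_{t}.png")))
print("w1",gap(dial(cv2.imread("pics/w1.png"),CW1,PSI,np.array([.4908,-.0765,.064]))[1]))
E
```

```text
time_s: 17.27
ee_pos: [0.4253, -0.067, 0.1272]
ee_rot: [180.0, -0.1, 56.3]
wrist_force: [0.5, 1.7, 0.6]
gripper_width: 0.296
finger_force: 30.0
[ 0.3131813  -0.00804491  0.16634272]
[(68.9, 41.6, 116), (nan, nan, 0)]
{'hub': [213, 215], 'needle': 67.56, 'tipR': np.float64(36.5), 'bar': 62.62, 'barR': np.float64(39.5), 'barn': 806}
{'hub': [213, 217], 'needle': 68.05, 'tipR': np.float64(36.9), 'bar': 66.32, 'barR': np.float64(40.8), 'barn': 679}
w1 {'hub': [212, 213], 'needle': 68.32, 'tipR': np.float64(35.5), 'bar': 17.91, 'barR': np.float64(39.6), 'barn': 639}
```

The gap is now about 1.7° against the hub, or about 0.5–1° using tick pairs to find the plate centre. A final 4° of turn, held, should bring it to zero.

```bash
python3 -m jog '{"steps":[[1,0,0,0,0,0,-2],[1,0,0,0,0,0,-4],[1,0,0,0,0,0,-4],[1,0,0,0,0,0,-4],[1,0,0,0,0,0,-4],[1,0,0,0,0,0,-4]]}'
python3 - <<'E' 2>/dev/null
from d import *
look("wrist","w9");r=cv2.imread("pics/rect_w9.png");print(gap(r));print(look("scene","s9",[.4903,-.0736,.064]))
cv2.imwrite("pics/rect9.png",cv2.resize(r,(590,590)))
E
```

```text
time_s: 17.87
ee_pos: [0.4253, -0.0671, 0.1271]
ee_rot: [180.0, -0.1, 52.3]
wrist_force: [0.3, 2.9, 1.8]
gripper_width: 0.297
finger_force: 30.0
{'hub': [214, 218], 'needle': 68.0, 'tipR': np.float64(36.6), 'bar': 67.23, 'barR': np.float64(41.0), 'barn': 641}
[(69.9, 41.5, 129), (nan, nan, 0)]
```

View pics/rect9.png

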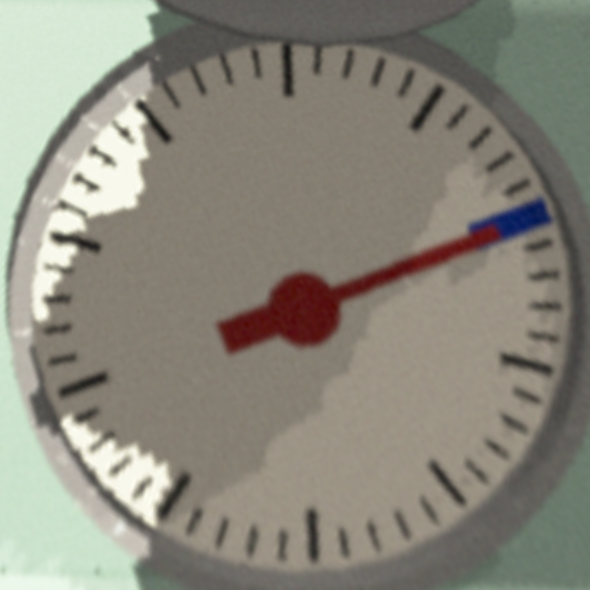

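The crop shows the needle along the bar's centreline: needle 68.0–68.8°, bar 68.3° from the tick-pair centre (302,302). It is zeroed, so I'll back off within the slack, lift and return the driver.

```bash
python3 -m jog '{"steps":[[1,0,0,0,0,0,4],[1,0,0,0,0,0,8],[1,0,0,0,0,0,8],[1,0,0,1,0,0,8],[1,0,0,3,0,0,8],[1,0,0,5.5,0,0,8],[1,0,0,8,0,0,8],[1,0,0,9,0,0,8]]}'
python3 -m jog '{"steps":[[1,-0.2,1.3,0,0,0,7],[1,-0.4,2.6,0,0,0,14],[1,-0.5,3.9,0,0,0,21],[1,-0.6,5.2,0,0,0,28],[1,-0.8,6.5,0,0,0,35],[1,-0.9,7.8,0,0,0,42],[1,-1,9.1,0,0,0,49],[1,-1.2,10.4,0,0,0,56],[1,-1.3,11.3,0,0,0,63],[1,-1.4,11.9,0,0,0,70]]}'
python3 -m jog '{"steps":[[1,0,0,0,0,0,4],[1,0,0,0,0,0,4],[1,0,0,0,0,0,4],[1,0,0,0,0,0,4]]}'
```

```text
time_s: 18.63
ee_pos: [0.426, -0.0685, 0.2208]
ee_rot: [179.7, 0.0, 60.1]
wrist_force: [0.4, -0.0, -0.9]
gripper_width: 0.295
finger_force: 30.0
time_s: 19.47
ee_pos: [0.4104, 0.0519, 0.2163]
ee_rot: [-179.9, 0.0, 130.6]
wrist_force: [0.1, -0.1, -0.9]
gripper_width: 0.297
finger_force: 30.0
time_s: 19.8
ee_pos: [0.4108, 0.0513, 0.2165]
ee_rot: [-180.0, 0.0, 134.1]
wrist_force: [-0.0, 0.1, -1.4]
gripper_width: 0.298
finger_force: 30.0
```

```bash
python3 -m jog '{"steps":[[1,0.1,0,-1.5,0,0,0],[1,0.1,0,-3.5,0,0,0],[1,0.1,0,-5.5,0,0,0],[1,0.1,0,-7.5,0,0,0],[1,0.1,0,-9.5,0,0,0],[1,0.1,0,-10.8,0,0,0],[1,0.1,0,-11.4,0,0,0],[1,0.1,0,-11.4,0,0,0]]}';python3 -m jog '{"steps":[[1,0,0,-0.2,0,0,0],[1,0,0,-0.35,0,0,0],[1,0,0,-0.4,0,0,0],[1,0,0,-0.4,0,0,0]]}'
```

```text
time_s: 20.47
ee_pos: [0.4107, 0.0514, 0.1011]
ee_rot: [-179.8, -0.1, 134.2]
wrist_force: [0.2, 0.6, -1.4]
gripper_width: 0.294
finger_force: 30.0
time_s: 20.8
ee_pos: [0.4124, 0.0516, 0.0995]
ee_rot: [179.9, 0.1, 134.2]
wrist_force: [0.7, -0.2, -0.6]
gripper_width: 0.295
finger_force: 30.0
```

Force is still near zero, so it is within about 1 mm of resting on the guard. I'll release, rise, clear away and check.

```bash
python3 -m jog '{"steps":[[0.8,0,0,0,0,0,0],[0.6,0,0,0,0,0,0],[0.3,0,0,0,0,0,0],[0,0,0,0,0,0,0],[0,0,0,0,0,0,0],[0,0,0,0,0,0,0],[0,0,0,0,0,0,0],[0,0,0,0,0,0,0],[0,0,0,0,0,0,0],[0,0,0,0,0,0,0]]}';python3 -m jog '{"steps":[[0,0,0,1,0,0,0],[0,0,0,3,0,0,0],[0,0,0,6,0,0,0],[0,0,0,9,0,0,0],[0,0,0,12,0,0,0],[0,0,0,16,0,0,0],[0,-1,-1,20,0,0,5],[0,-1.5,-3,20.5,0,0,12],[0,-1.5,-4,20.5,0,0,19],[0,-1.5,-4,20.5,0,0,26]]}'; python3 -m jog '{"steps":[[0,0,0,0,0,0,3],[0,0,0,0,0,0,3],[0,0,0,0,0,0,3]]}'
python3 - <<'E' 2>/dev/null
from d import *
W=cal("wrist");print(look("wrist","w10",[.4908,-.0765,.064]));r=cv2.imread("pics/rect_w10.png");print(gap(r))
im=cv2.imread("pics/w10.png")
S=viewer.grab_frame("scene");cv2.imwrite("pics/s10.png",S)
for f in("scene0","s10"):
    q=cv2.cvtColor(cv2.imread(f"pics/{f}.png"),cv2.COLOR_BGR2HSV);H=q[...,0].astype(int);m=((H<8)|(H>172))&(q[...,1]>150)&(q[...,2]>70);print(f,[b for b in blobs(m,100) if b[1][0]<260])
a=cv2.resize(im,(480,360));b=cv2.resize(r,(300,300));b=cv2.copyMakeBorder(b,0,60,0,0,cv2.BORDER_CONSTANT)
cv2.imwrite("pics/fin.png",np.hstack([a,b]))
E
```

```text
time_s: 21.63
ee_pos: [0.4119, 0.0517, 0.0987]
ee_rot: [180.0, -0.0, 134.3]
wrist_force: [-0.1, 0.2, -0.3]
gripper_width: 0.899
finger_force: 0.0
time_s: 22.47
ee_pos: [0.3972, 0.0102, 0.3063]
ee_rot: [180.0, 0.3, 160.5]
wrist_force: [-0.3, 0.1, 0.1]
gripper_width: 0.995
finger_force: 0.0
time_s: 22.72
ee_pos: [0.3969, 0.0116, 0.3044]
ee_rot: [180.0, 0.0, 163.2]
wrist_force: [0.2, 0.8, 0.7]
gripper_width: 0.999
finger_force: 0.0
[(71.4, 41.8, 492), (73.0, 27.9, 763)]
{'hub': [217, 215], 'needle': 67.87, 'tipR': np.float64(35.3), 'bar': 68.0, 'barR': np.float64(40.8), 'barn': 422}
scene0 [([199, 197, 16, 31, 343], [206.6, 212.4])]
s10 [([198, 197, 17, 30, 339], [206.6, 211.9])]
```

View pics/fin.png

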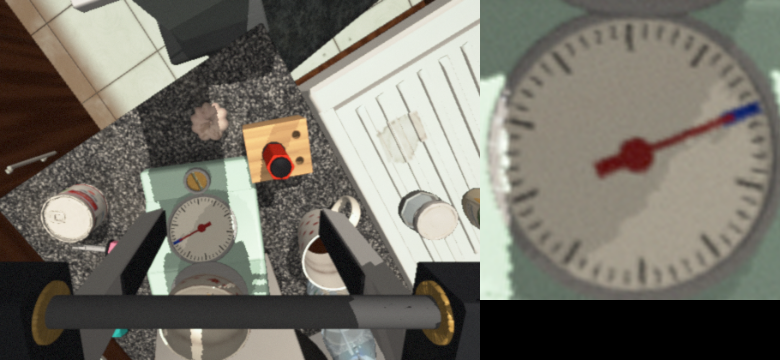

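The picture shows the driver standing in its hole at (279,163), where it was at the start. The needle (67.9°) lies on the blue bar (68.0°), the bowl is on the pan and the bystanders are in place. Handing in.

```bash
python3 -c "
from workcell import robot
print(robot.finish_job())"
```

```text
the job is handed in; nothing more can be done
None
```

I handed the job in at about 23 s: the dial reads zero with the bowl still on the pan (needle at 67.9°, blue bar at 68.0° in the last picture), the driver stands back in its hole and the gripper is clear; no verdict came back.

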